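# Pack the cars of the colour on show

## Task

Pull the cabinet drawer open and pack in it, standing on its wheels, every loose toy car of the colour that the model car on the round white plinth shows; every loose car of the other colour belongs in the wooden crate, so take the wrong ones out of the drawer and put them there. When all are sorted, push the drawer fully shut, and leave the two model cars and the other things on the desk where they are.

Things in the scene. Friction and masses are not known exactly. Their poses are not given: they have to be found in the camera images.
- blue0: Blue, red-windowed toy car, 92 x 50 x 54 high, 0.08 to 0.15 kg. Origin: middle of its underside; x forwards, z up. Flat bonnet and boot 24 above the underside; mid-car an upright cabin 42 long (x), 32 wide, from 24 to 54 up, so 25 of deck is free before and behind it for fingers. Wheels do not turn. Starts in the drawer.
- blue1: Blue, red-windowed toy car, 92 x 50 x 54 high, 0.08 to 0.15 kg. Origin: middle of its underside; x forwards, z up. Flat bonnet and boot 24 above the underside; mid-car an upright cabin 42 long (x), 32 wide, from 24 to 54 up, so 25 of deck is free before and behind it for fingers. Wheels do not turn. Starts in the crate, or is absent.
- blue2: Blue, red-windowed toy car, 92 x 50 x 54 high, 0.08 to 0.15 kg. Origin: middle of its underside; x forwards, z up. Flat bonnet and boot 24 above the underside; mid-car an upright cabin 42 long (x), 32 wide, from 24 to 54 up, so 25 of deck is free before and behind it for fingers. Wheels do not turn. Starts in the crate, or is absent.
- blue3: Blue, red-windowed toy car, 92 x 50 x 54 high, 0.08 to 0.15 kg. Origin: middle of its underside; x forwards, z up. Flat bonnet and boot 24 above the underside; mid-car an upright cabin 42 long (x), 32 wide, from 24 to 54 up, so 25 of deck is free before and behind it for fingers. Wheels do not turn. Starts in the crate, or is absent.
- blue4: Blue, red-windowed toy car, 92 x 50 x 54 high, 0.08 to 0.15 kg. Origin: middle of its underside; x forwards, z up. Flat bonnet and boot 24 above the underside; mid-car an upright cabin 42 long (x), 32 wide, from 24 to 54 up, so 25 of deck is free before and behind it for fingers. Wheels do not turn. Starts in the drawer.
- orange0: Orange, black-windowed toy car, 92 x 50 x 54 high, 0.08 to 0.15 kg. Origin: middle of its underside; x forwards, z up. Flat bonnet and boot 24 above the underside; mid-car an upright cabin 42 long (x), 32 wide, from 24 to 54 up, so 25 of deck is free before and behind it for fingers. Wheels do not turn. Starts in the drawer.
- orange1: Orange, black-windowed toy car, 92 x 50 x 54 high, 0.08 to 0.15 kg. Origin: middle of its underside; x forwards, z up. Flat bonnet and boot 24 above the underside; mid-car an upright cabin 42 long (x), 32 wide, from 24 to 54 up, so 25 of deck is free before and behind it for fingers. Wheels do not turn. Starts in the crate, or is absent.
- orange2: Orange, black-windowed toy car, 92 x 50 x 54 high, 0.08 to 0.15 kg. Origin: middle of its underside; x forwards, z up. Flat bonnet and boot 24 above the underside; mid-car an upright cabin 42 long (x), 32 wide, from 24 to 54 up, so 25 of deck is free before and behind it for fingers. Wheels do not turn. Starts in the crate, or is absent.
- orange3: Orange, black-windowed toy car, 92 x 50 x 54 high, 0.08 to 0.15 kg. Origin: middle of its underside; x forwards, z up. Flat bonnet and boot 24 above the underside; mid-car an upright cabin 42 long (x), 32 wide, from 24 to 54 up, so 25 of deck is free before and behind it for fingers. Wheels do not turn. Starts in the crate, or is absent.
- orange4: Orange, black-windowed toy car, 92 x 50 x 54 high, 0.08 to 0.15 kg. Origin: middle of its underside; x forwards, z up. Flat bonnet and boot 24 above the underside; mid-car an upright cabin 42 long (x), 32 wide, from 24 to 54 up, so 25 of deck is free before and behind it for fingers. Wheels do not turn. Starts in the drawer.
- blue_model: Blue model car, the same size and look as the blue cars; at the start it stands on either the round white plinth or the square dark wooden painting stand (the orange model on the other). Origin at its underside, x forwards. Not to be moved.
- orange_model: Orange model car, the same size and look as the orange cars; at the start it stands on either the round white plinth or the square dark wooden painting stand (the blue model on the other). Origin at its underside, x forwards. Not to be moved.
- plinth: Round white display plinth with a brass band, 104 diameter, 20 high, fixed to the desk between crate and drawer. Origin at the centre of its underside. The model car standing on it shows the colour to be packed.
- stand: Square dark wooden painting stand on a sheet of paper, 92 x 92, 20 high, fixed, also between crate and drawer. Origin at the centre of its underside. The model car on it is only being painted and does not matter.
- crate_in (a point): Centre of the inner floor of the open brown wooden crate on the right (fixed). Inside 258 x 258, walls 6 thick, rim 28 above this floor, floor 6 above the desk. Axes along the walls: x away from the robot, y left. A white marker pen (16 thick) lies along its far wall.
- drawer_floor (a point): Middle of the front edge (inside the white front) of the drawer's inner floor, 22 above the desk; moves with it. x runs into the drawer away from the robot, y left. Inside x 0 to 315, y +-129; walls 6 thick, rim 66 above this floor. Whatever lies beyond x = (joint value - 6 mm) is under the cabinet's top board (underside 76 above this floor, top 110 above the desk), out of reach from above.
- drawer_handle (a point): Middle of the drawer's steel bar handle (bar along y, 120 long, 11 thick, its axis 35 before the white drawer front, about 72 above the desk, moves with the drawer; axes as the drawer's).
- drawer (a joint): How far the drawer is pulled out of the low white-fronted wooden cabinet on the left, m: 0 fully shut, up to 0.26, opening towards the robot along the drawer's -x. It slides easily (about 1 to 2 N) and stays where it is left; it starts part open (95 to 120 mm) with four cars inside, some under the cabinet top.
- paint_jar: Small paint jar with an orange cap, 56 diameter, 55 high, beyond the crate. Origin at its underside. Bystander.
- marker_desk: White marker pen with a red cap lying on the desk beyond the crate, 130 long, 16 thick. Origin at its middle underneath. Bystander.
- tape: Roll of tape lying flat on the left, 100 diameter, 25 high. Origin at its underside. Bystander.
- glue: White glue bottle with a red cap, 52 diameter, 120 high, on the right beyond the crate. Origin at its underside. Bystander.
Not all that is in view belongs to the job. Leave any yellow look-alike of the orange4 alone.

How it is judged:
By the outcome, as a careful person would: the job done as asked, in the order asked, and still so for the second after the job is handed in, with the robot touching nothing.
Of blue1, blue2, blue3 only 2 to 3 are there at a start; the rules pass over those that are not, and their reading is None.
Of orange1, orange2, orange3 only 2 to 3 are there at a start; the rules pass over those that are not, and their reading is None.
At some moment in a run one of blue0, blue1, blue2, blue3, blue4, orange0, orange1, orange2, orange3, orange4 may be knocked a few centimetres aside while the robot is not near it.
It also fails if it takes over 192 s, if anything falls off the work surface, if the arm or the gripper's body presses on something with over 40 N, if the wrist force passes 120 N, or if a joint passes its speed limit or range.

## Robot

A 7-joint arm with a two-finger parallel gripper is mounted at the origin on the work surface. World frame = base frame: x ahead of the robot, y to its left, z up, the work surface at z = 0. Lengths are in m, angles in rad, forces in N, time in s.
With the tool pointing down it reaches from about 0.425 to 0.875 m from the base axis. Payload 4.7 kg.
Tool frame: the origin (TCP) lies between the finger pads; the fingertips stand 19 mm ahead of it and the grasp point (between the pads) is the TCP (ctrl.tip_extent is the distance from the TCP to the fingertips, in m); z points along the fingers, y is the line along which they close (so a half turn about z gives the same grasp; the last joint's range is limited). The gripper opens to 87 mm and grips with 3 to 60 N. Pads are 19 mm wide; open, the fingers measure 117 mm over their backs; the gripper's body (75 mm by 190 mm) begins 51 mm behind the grasp point.
Start: joints at [1.221, 0.321, -0.07, 1.45, 0.023, 1.371, -0.057], TCP at [0.231, -0.607, 0.242] pointing down, gripper open.
Joint ranges: [-2.86, 2.86], [-0.3, 2.09], [-1.38, 1.24], [0.06, 2.45], [-1.56, 4.7], [0.09, 2.05], [-2.69, 2.69]. Speed limits (rad/s): [2.57, 2.57, 3.14, 3.14, 3.14, 3.14, 3.14].

## Interface

Orientations are given as a rotation vector (axis times angle).
In Python, from bench import ctrl gives the robot as it stands.
- The arm moves only by the shell command python3 -m crank 'ROWS' [OPENING] [FORCE]. ROWS is JSON, a list of rows, each an object of numbers: "tx", "ty", "tz": the shift along the tool's x, y, z in mm; "turn": the turn about the tool's z in units of 5 degrees (1.0 is 5 degrees). In form: [{"tx": .., "ty": .., "tz": .., "turn": ..}, ...]. A call has 1 to 5 rows; each row is the pose to reach, as a shift and turn from the pose commanded when the call began, along the tool's axes at that moment; what a row does not reach only later rows make up. A row lasts 1/8 s, in which the tool goes at most 62.5 mm and 10.7 degrees, less where a joint would pass 70% of its speed; a pose out of reach is approached as far as the arm can. A call with a gripper value outside its range is refused whole. OPENING is the finger opening in mm, from 0 to 87, set as the call begins (- or left out, the last holds). The fingers move at their own pace and stop on an object; FORCE is the grip in N (left out, the last holds). Time passes only in rows, so rows that repeat a pose let the fingers close. It gives the time, the measured TCP pose, the force, the opening and the grip force at its end, in the units of the state.
- ctrl.get_state(): the state, without advancing time (a new reading comes with each control period).
- ctrl.get_image(name): name is "side" or "top"; returns (picture, depth): 384x512x3 uint8, red, green, blue; 384x512 float32, m along the optical axis (not along the pixel's ray), 0 where there is no reading.
- ctrl.camera_model(name): a dict with "intrinsics" (3x3 intrinsics, pixels), "origin" and "orientation" of the camera in the world. Camera axes: x right, y down, z forward; pixel columns grow to the right and rows downward; lengths in m; the calibration is good to about 2 mm. A picture is of the moment at which its call begins. camera_model takes no time and is no camera call.
- ctrl.close_job(): hands the job in; it is judged then, once.
Trained networks look in the newest picture that a camera, given by its name, has taken for a name from the list of things; names that differ only in an ending like _2 or _b are one class to them, and where a whole thing is asked for, a point or a joint stands for the part that bears it (a point fixed in the world has none). Each returns a list of dicts, best first, with "confidence" (0 to 1); they miss things now and then, are a little off and sometimes report something else, mostly with a low value. They report only what shows in the picture. A call takes as long as a camera call. They do not tell look-alikes from the thing itself.
- ctrl.recognise(camera, query): "xyz" ([x, y, z] in m, in world coordinates, good to about 4 mm: the middle of the surface that is visible of it).
- ctrl.mark_of(camera, query): "xyz" ([x, y, z] in m, in world coordinates, good to about 4 mm: a listed point, or the origin of a listed thing).
The state is a dict: "time": time; "joint_positions": joint angles; "qd": joint speeds; "joint_torque": joint torques, N m; "position": TCP position; "tool_rot": TCP orientation; "ft_force": force on the tool from outside, world axes, zero at the start; "torque": the same for the moment, N m; "grip_width": opening from 0.0 (shut) to 1.0 (fully open); "grip_force": force on a finger pad.
Only numpy, scipy, OpenCV 4.12 (cv2) and the standard library are available. Lean on these libraries where they do the work, as an engineer would, in place of code of your own. Each camera call takes 0.05 s, during which the arm holds its last target. There are 200 camera calls.

## Working session

There is one attempt and no reset: what is moved stays moved. The work goes in short steps, Python scripts to look and compute and a shell command to move; the robot and the scene stay as the last step left them, time stands still between calls to the robot, and variables do not carry over. Pictures are saved under pics/ and viewed, at most 14 in all, crops included, and the job is handed in when it is done.

```bash
ls; mkdir -p pics
python3 - <<'E'
from bench import ctrl
import cv2,json
s=ctrl.get_state();print(s['time'],s['position'],s['tool_rot'],s['grip_width'])
for n in('top','side'):
    im,d=ctrl.get_image(n);cv2.imwrite(f'pics/{n}0.png',im[:,:,::-1]);m=ctrl.camera_model(n);print(n,m)
    cv2.imwrite(f'pics/{n}0b.png',cv2.resize(im[:,:,::-1],(800,600),interpolation=cv2.INTER_CUBIC))
E
```

```text
pics
0.0 [ 0.23104073 -0.60701754  0.24047917] [-3.08798143e+00 -5.67975155e-01  7.02084011e-04] 1.0012357021171476
top {'intrinsics': array([[352.58577888,   0.        , 252.11295135],
       [  0.        , 352.58577888, 192.68278839],
       [  0.        ,   0.        ,   1.        ]]), 'origin': array([0.48828775, 0.02708741, 1.09467587]), 'orientation': array([-2.15237287,  2.10397063, -0.1840633 ])}
side {'intrinsics': array([[431.25685585,   0.        , 257.68133726],
       [  0.        , 431.25685585, 198.57596256],
       [  0.        ,   0.        ,   1.        ]]), 'origin': array([0.27403598, 1.12648989, 0.72782885]), 'orientation': array([-0.40113793,  2.53637587, -1.4759636 ])}
```

View pics/top0b.png

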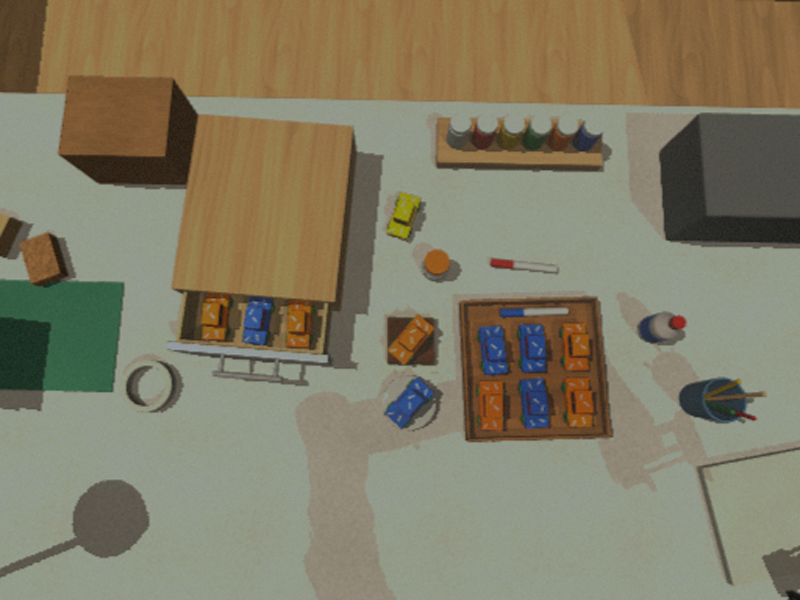

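View pics/side0b.png

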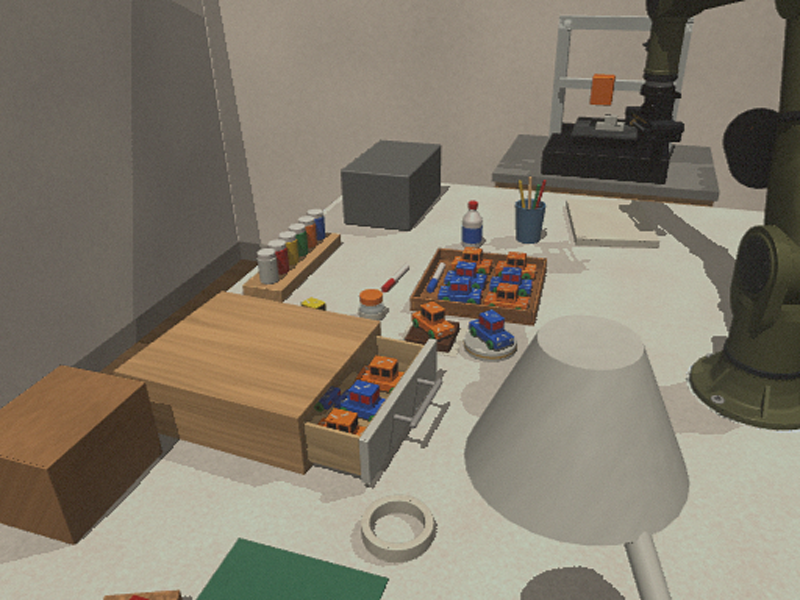

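The top view shows the blue model on the round white plinth (413,403) and the orange model on the dark stand (410,340), so blue goes in the drawer. The crate holds blue at (493,348), (533,347), (536,403) and orange at (576,346), (490,405), (580,402). The drawer shows orange at (215,317) and (299,325), and blue at (257,320), with one more blue under the top. Look-alikes to leave alone: the yellow car (404,215) and the two models.

```bash
cat > h.py <<'E'
from bench import ctrl
import numpy as np, cv2, sys
from scipy.spatial.transform import Rotation as R
def cloud(n='top'):
    im,d=ctrl.get_image(n); m=ctrl.camera_model(n); K=m['intrinsics']
    v,u=np.mgrid[:384,:512]
    p=np.stack([(u-K[0,2])/K[0,0]*d,(v-K[1,2])/K[1,1]*d,d],-1)
    return im,d,p@R.from_rotvec(m['orientation']).as_matrix().T+m['origin']
def cars(im,d,P):
    """colour blobs -> (colour, xy centre, yaw deg, zmin of deck, rect size mm)"""
    h=cv2.cvtColor(im,cv2.COLOR_RGB2HSV); out=[]
    for c,lo,hi in(('blue',(105,120,40),(130,255,255)),('orange',(5,170,110),(17,255,255))):
        k=cv2.inRange(h,lo,hi)*(d>0); k=cv2.morphologyEx(k.astype(np.uint8),cv2.MORPH_CLOSE,np.ones((3,3)))
        n,l,st,_=cv2.connectedComponentsWithStats(k)
        for i in range(1,n):
            if st[i,4]<60: continue
            f=cv2.morphologyEx((l==i).astype(np.uint8),cv2.MORPH_CLOSE,np.ones((9,9)))>0
            q=P[f]; zt=np.percentile(q[:,2],97); q=q[(q[:,2]>zt-.042)]
            (cx,cy),(w,hh),a=cv2.minAreaRect((q[:,:2]*1000).astype(np.float32))
            if w<hh: w,hh,a=hh,w,a-90
            a=(a+90)%180-90
            rf=q[q[:,2]>zt-.012]; r=(rf[:,:2].min(0)+rf[:,:2].max(0))*500
            print(c,'c',round(cx),round(cy),'size',round(w),round(hh),'yaw',round(a),'ztop',round(zt*1000),'roof',r.round(),'px',st[i,:2])
def go(x,y,yaw=None,z=None):
    """rows needed to reach world mm x,y,z; yaw = world angle deg of tool y line"""
    s=ctrl.get_state(); M=R.from_rotvec(s['tool_rot']).as_matrix(); p=s['position']*1000
    z=p[2] if z is None else z
    t=M.T@(np.array([x,y,z])-p); ang=np.degrees(np.arctan2(M[1,1],M[0,1]))
    tr=0 if yaw is None else -((yaw-ang+90)%180-90)/5
    print('at',p.round(1),'ytool',ang.round(1),'need',t.round(1),'turn',round(tr,2),'q7',s['joint_positions'][6].round(2),'t',round(s['time'],2))
E
python3 - <<'E'
from h import *
cars(*cloud())
for q in('drawer_handle','drawer_floor','crate_in','plinth','stand','tape'):
    print(q,[(np.round(r['xyz'],3),round(r['confidence'],2)) for r in ctrl.mark_of('top',q)])
ctrl.get_image('side')
for q in('drawer_handle','drawer_floor','crate_in'):
    print(q,[(np.round(r['xyz'],3),round(r['confidence'],2)) for r in ctrl.mark_of('side',q)])
print(ctrl.mark_of('top','blue0')); go(0,0,0)
E
```

```text
blue c 587 168 size 331 92 yaw 71 ztop 79 roof [571. 169.] px [156 190]
blue c 662 -200 size 42 13 yaw -87 ztop 25 roof [ 661. -201.] px [320 198]
blue c 563 -74 size 233 91 yaw -75 ztop 63 roof [549. -76.] px [307 209]
blue c 566 -113 size 308 92 yaw -78 ztop 63 roof [ 552. -112.] px [333 208]
blue c 484 1 size 89 45 yaw -42 ztop 76 roof [483.   2.] px [247 242]
blue c 483 -118 size 289 88 yaw -88 ztop 62 roof [ 488. -114.] px [333 243]
orange c 753 -48 size 44 43 yaw -1 ztop 60 roof [753. -47.] px [272 160]
orange c 585 210 size 405 84 yaw 74 ztop 79 roof [574. 209.] px [129 191]
orange c 556 150 size 269 81 yaw 44 ztop 79 roof [569. 129.] px [183 195]
orange c 573 16 size 161 57 yaw -27 ztop 76 roof [558.   1.] px [248 202]
orange c 568 -156 size 388 94 yaw -80 ztop 62 roof [ 554. -154.] px [360 206]
orange c 483 -159 size 371 91 yaw -87 ztop 62 roof [ 491. -156.] px [361 241]
orange c 480 -76 size 205 88 yaw -89 ztop 62 roof [482. -72.] px [306 244]
drawer_handle [(array([0.527, 0.299, 0.071]), 0.89), (array([ 0.482, -0.002,  0.   ]), 0.68)]
drawer_floor [(array([0.579, 0.294, 0.
[... 227 characters left out ...]
0.   ]), 0.75), (array([ 0.592, -0.156,  0.006]), 0.24)]
tape [(array([ 0.504,  0.504, -0.001]), 0.67), (array([0.582, 0.294, 0.019]), 0.63), (array([ 0.494, -0.326,  0.006]), 0.45)]
drawer_handle [(array([0.528, 0.299, 0.068]), 0.75)]
drawer_floor [(array([ 0.584, -0.163,  0.005]), 0.63), (array([0.58 , 0.298, 0.018]), 0.56)]
crate_in [(array([ 0.554, -0.242,  0.01 ]), 0.92)]
[{'xyz': [0.6347, 0.2905, 0.022], 'confidence': 0.91}, {'xyz': [0.5897, -0.1585, 0.0064], 'confidence': 0.9}, {'xyz': [0.5928, -0.2366, 0.0087], 'confidence': 0.86}, {'xyz': [0.4852, -0.2404, 0.0053], 'confidence': 0.64}]
at [ 231.3 -607.5  241.6] ytool -69.2 need [ 0.0e+00 -6.5e+02 -1.0e-01] turn -13.83 q7 -0.06 t 0.7
```

```bash
sed -i 's/q=P\[f\];/q=P[f\&(d>0)];/' h.py
python3 - <<'E'
from h import *
im,d,P=cloud(); cars(im,d,P)
print('topdisk',P[331,70],P[370,20]); 
S=cloud('side')[2]
for v,u in((215,380),(280,300),(290,430),(335,370),(300,370)): print(S[v,u].round(3))
def row(v,u0,u1): print([P[v,u].round(3).tolist() for u in (u0,u1)])
# drawer front edge and crate rim directions
row(221,112,205); row(224,112,205)
for n in('top',):
  for q in('blue0','orange0'): print(q,[(np.round(r['xyz'],3).tolist(),round(r['confidence'],2)) for r in ctrl.mark_of(n,q)])
go(450,-240,0,240); go(527,299,0,150)
E
```

```text
blue c 632 296 size 88 44 yaw -6 ztop 79 roof [633. 294.] px [156 190]
blue c 587 -161 size 90 43 yaw 8 ztop 62 roof [ 588. -161.] px [307 209]
blue c 592 -237 size 88 43 yaw 2 ztop 63 roof [ 593. -237.] px [333 208]
blue c 483 0 size 89 43 yaw -42 ztop 76 roof [483.  -0.] px [247 242]
blue c 487 -238 size 89 44 yaw 5 ztop 62 roof [ 488. -238.] px [333 243]
orange c 753 -48 size 44 43 yaw 0 ztop 59 roof [753. -48.] px [272 160]
orange c 665 372 size 42 27 yaw 52 ztop 78 roof [652. 372.] px [132 191]
orange c 624 216 size 79 42 yaw 0 ztop 80 roof [629. 214.] px [183 195]
orange c 613 378 size 40 35 yaw -89 ztop 77 roof [624. 373.] px [129 203]
orange c 603 -1 size 91 42 yaw -38 ztop 77 roof [603.  -1.] px [248 202]
orange c 598 -321 size 92 45 yaw 3 ztop 62 roof [ 598. -319.] px [360 206]
orange c 492 -322 size 91 44 yaw 3 ztop 62 roof [ 491. -322.] px [362 241]
orange c 482 -155 size 88 45 yaw 1 ztop 62 roof [ 482. -156.] px [306 244]
topdisk [0.25664704 0.55846562 0.00334657] [1.45602674e-01 6.92793596e-01 6.62278519e-05]
[0.279 0.775 0.52 ]
[0.348 0.786 0.435]
[0.226 0.793 0.46 ]
[0.272 0.844 0.44 ]
[0.277 0.833 0.469]
[[0.575, 0.428, 0.096], [0.581, 0.165, 0.089]]
[[0.568, 0.435, 0.076], [0.573, 0.165, 0.088]]
blue0 [([0.593, -0.238, 0.008], 0.84), ([0.484, -0.241, 0.006], 0.83), ([0.637, 0.292, 0.017], 0.64), ([0.59, -0.158, 0.004], 0.56)]
orange0 [([0.494, -0.328, 0.007], 0.97), ([0.478, -0.154, 0.007], 0.95), ([0.628, 0.216, 0.024], 0.93), ([0.599, -0.324, 0.006], 0.88), ([0.642, 0.372, 0.02], 0.84), ([0.861, 0.014, -0.002], 0.55)]
at [ 231.2 -607.5  241.6] ytool -69.2 need [ 335.2 -265.6    1.6] turn -13.83 q7 -0.06 t 0.9
at [ 231.2 -607.5  241.6] ytool -69.2 need [ 598.9 -741.9   91.5] turn -13.83 q7 -0.06 t 0.9
```

```bash
python3 -m crank '[{"tx":235,"ty":-185,"turn":-10},{"tx":235,"ty":-185,"turn":-10},{"tx":235,"ty":-185,"turn":-10},{"tx":235,"ty":-185,"turn":-10},{"tx":235,"ty":-185,"turn":-10}]' 28 20; python3 -c "
from h import *
go(450,-240,0,240);go(527,299,1,150)"
```

```text
at [ 231.2 -607.5  241.6] ytool -69.2 need [ 335.2 -265.6    1.6] turn -13.83 q7 -0.06 t 0.9
at [ 231.2 -607.5  241.6] ytool -69.2 need [ 598.9 -741.9   91.5] turn -14.03 q7 -0.06 t 0.9$[0]: bad value
```

```bash
python3 -m crank '[{"tx":235,"ty":-185,"tz":0,"turn":-10},{"tx":235,"ty":-185,"tz":0,"turn":-10},{"tx":235,"ty":-185,"tz":0,"turn":-10},{"tx":235,"ty":-185,"tz":0,"turn":-10},{"tx":235,"ty":-185,"tz":0,"turn":-10}]' 28 20; python3 -c "
from h import *
go(450,-240,0,240);go(527,299,1,150)"
```

```text
time: 1.52
position: [0.3865, -0.3483, 0.242]
tool_rot: [2.553, 1.829, 0.0]
ft_force: [0.2, -0.8, -0.3]
grip_width: 0.518
grip_force: 0.0
at [ 386.5 -348.3  242. ] ytool -18.8 need [123.   25.2   1.9] turn -3.76 q7 0.34 t 1.52
at [ 386.5 -348.3  242. ] ytool -18.8 need [658.1 -75.4  91.7] turn -3.96 q7 0.34 t 1.52
```

```bash
python3 -m crank '[{"tx":300,"ty":-34,"tz":0,"turn":-4},{"tx":300,"ty":-34,"tz":0,"turn":-4},{"tx":300,"ty":-34,"tz":0,"turn":-4},{"tx":300,"ty":-34,"tz":0,"turn":-4},{"tx":300,"ty":-34,"tz":0,"turn":-4}]'; python3 -c "
from h import *
go(527,299,1,150)"
```

```text
time: 2.15
position: [0.4517, -0.0538, 0.242]
tool_rot: [2.202, 2.238, 0.0]
ft_force: [0.8, -0.4, 0.1]
grip_width: 0.321
grip_force: 0.0
at [451.7 -53.8 242. ] ytool 0.9 need [351.6  80.9  91.7] turn -0.01 q7 0.14 t 2.15
```

```bash
python3 -m crank '[{"tx":300,"ty":70,"tz":60,"turn":0},{"tx":300,"ty":70,"tz":60,"turn":0},{"tx":300,"ty":70,"tz":60,"turn":0},{"tx":300,"ty":70,"tz":60,"turn":0},{"tx":300,"ty":70,"tz":60,"turn":0}]' >/dev/null; python3 -m crank '[{"tx":51.6,"ty":11,"tz":50,"turn":0},{"tx":51.6,"ty":11,"tz":50,"turn":0},{"tx":51.6,"ty":11,"tz":50,"turn":0}]' >/dev/null
python3 - <<'E'
from h import *
go(527,299,1,72)
im,d,P=cloud('side')
cv2.imwrite('pics/s1.png',cv2.resize(im[150:330,150:350,::-1],(666,600)))
E
```

```text
at [526.7 294.9 131.4] ytool 0.9 need [ 4.1  0.4 59.4] turn -0.02 q7 -0.81 t 3.15
```

View pics/s1.png

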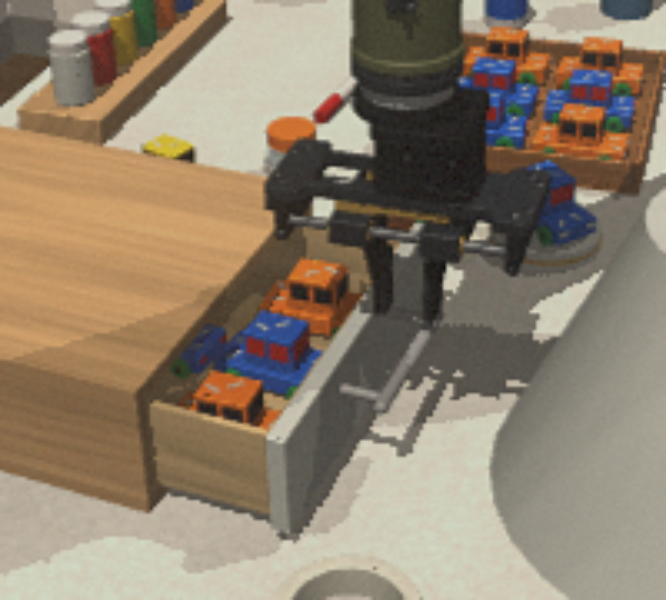

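The crop shows the two fingers (375–435, 280) above the bar handle (405,360), and the rear finger will fit in the gap behind the bar. Now down, close and pull.

```bash
python3 -m crank '[{"tx":2,"ty":0,"tz":30,"turn":0},{"tx":2,"ty":0,"tz":58,"turn":0},{"tx":2,"ty":0,"tz":58,"turn":0}]'; python3 -m crank '[{"tx":0,"ty":0,"tz":0,"turn":0},{"tx":0,"ty":0,"tz":0,"turn":0},{"tx":0,"ty":0,"tz":0,"turn":0},{"tx":0,"ty":0,"tz":0,"turn":0}]' 5 25
```

```text
time: 3.58
position: [0.5272, 0.294, 0.0736]
tool_rot: [2.207, 2.233, -0.004]
ft_force: [-0.0, 0.1, 0.8]
grip_width: 0.322
grip_force: 0.0
time: 4.08
position: [0.5278, 0.297, 0.0753]
tool_rot: [2.205, 2.236, 0.002]
ft_force: [-1.3, -2.3, 6.1]
grip_width: 0.125
grip_force: 24.8
```

```bash
python3 -m crank '[{"tx":-1,"ty":-25,"tz":0,"turn":0},{"tx":-2,"ty":-55,"tz":0,"turn":0},{"tx":-2,"ty":-85,"tz":0,"turn":0},{"tx":-3,"ty":-115,"tz":0,"turn":0},{"tx":-3,"ty":-135,"tz":0,"turn":0}]'; python3 -m crank '[{"tx":0,"ty":-6,"tz":0,"turn":0},{"tx":0,"ty":-12,"tz":0,"turn":0},{"tx":0,"ty":-15,"tz":0,"turn":0},{"tx":0,"ty":-15,"tz":0,"turn":0}]'
```

```text
time: 4.7
position: [0.3904, 0.3049, 0.0756]
tool_rot: [-2.19, -2.235, -0.032]
ft_force: [3.7, 30.4, -17.6]
grip_width: 0.122
grip_force: 25.4
time: 5.2
position: [0.3762, 0.305, 0.0757]
tool_rot: [-2.19, -2.234, -0.033]
ft_force: [1.1, 29.5, -16.9]
grip_width: 0.119
grip_force: 25.0
```

```bash
python3 -m crank '[{"tx":8,"ty":0,"tz":0,"turn":0.3},{"tx":8,"ty":-3,"tz":0,"turn":0.5},{"tx":8,"ty":-6,"tz":0,"turn":0.5},{"tx":8,"ty":-9,"tz":0,"turn":0.5}]'
```

```text
time: 5.7
position: [0.3689, 0.3058, 0.0755]
tool_rot: [-2.247, -2.189, -0.018]
ft_force: [2.4, 13.5, -3.9]
grip_width: 0.116
grip_force: 24.5
```

```bash
python3 -m crank '[{"tx":3,"ty":-3,"tz":0,"turn":0},{"tx":3,"ty":-6,"tz":0,"turn":0},{"tx":3,"ty":-9,"tz":0,"turn":0},{"tx":3,"ty":-9,"tz":0,"turn":0}]'
```

```text
time: 6.2
position: [0.3599, 0.3063, 0.0755]
tool_rot: [-2.251, -2.189, -0.011]
ft_force: [-0.4, 7.3, 4.4]
grip_width: 0.117
grip_force: 24.8
```

```bash
python3 -m crank '[{"tx":1,"ty":-3,"tz":0,"turn":0},{"tx":1,"ty":-5,"tz":0,"turn":0},{"tx":1,"ty":-5,"tz":0,"turn":0}]'; python3 -m crank '[{"tx":0,"ty":0,"tz":0,"turn":0},{"tx":0,"ty":0,"tz":0,"turn":0}]' 30;  python3 -m crank '[{"tx":0,"ty":0,"tz":-50,"turn":0},{"tx":0,"ty":0,"tz":-120,"turn":0},{"tx":-120,"ty":20,"tz":-160,"turn":0},{"tx":-200,"ty":20,"tz":-160,"turn":0},{"tx":-260,"ty":20,"tz":-160,"turn":0}]'
python3 - <<'E'
from h import *
im,d,P=cloud(); cars(im,d,P); cv2.imwrite('pics/t2.png',cv2.resize(im[120:330,90:400,::-1],(800,542)))
go(587,-161,8)
E
```

```text
time: 6.58
position: [0.3593, 0.3064, 0.0756]
tool_rot: [2.252, 2.186, 0.02]
ft_force: [12.2, 6.3, -4.7]
grip_width: 0.116
grip_force: 24.8
time: 6.82
position: [0.3542, 0.3035, 0.0739]
tool_rot: [2.253, 2.188, -0.001]
ft_force: [-0.0, 0.7, 0.2]
grip_width: 0.261
grip_force: 0.0
time: 7.45
position: [0.3648, 0.1202, 0.2266]
tool_rot: [2.253, 2.187, -0.0]
ft_force: [1.7, -1.6, -0.7]
grip_width: 0.345
grip_force: 0.0
blue c 663 -200 size 41 13 yaw -84 ztop 25 roof [ 661. -200.] px [320 198]
blue c 587 -161 size 90 43 yaw 7 ztop 62 roof [ 587. -161.] px [307 209]
blue c 592 -237 size 88 43 yaw 2 ztop 62 roof [ 593. -236.] px [333 208]
blue c 570 298 size 88 43 yaw -8 ztop 79 roof [572. 296.] px [153 210]
blue c 484 0 size 89 42 yaw -43 ztop 76 roof [483.  -0.] px [247 242]
blue c 487 -239 size 90 43 yaw 5 ztop 63 roof [ 488. -238.] px [333 242]
blue c 469 305 size 89 43 yaw -6 ztop 79 roof [470. 303.] px [148 244]
orange c 753 -49 size 45 43 yaw 79 ztop 58 roof [753. -49.] px [272 160]
orange c 603 -1 size 90 43 yaw -38 ztop 77 roof [603.  -1.] px [248 202]
orange c 546 -322 size 197 48 yaw 1 ztop 62 roof [ 545. -321.] px [357 206]
orange c 475 386 size 91 43 yaw -2 ztop 79 roof [475. 384.] px [121 241]
orange c 482 -156 size 88 45 yaw 1 ztop 63 roof [ 482. -156.] px [306 244]
orange c 465 225 size 92 42 yaw 0 ztop 79 roof [466. 224.] px [177 246]
at [365.1 110.6 226.4] ytool -2.4 need [-262.   233.2    1.3] turn -2.08 q7 -0.2 t 7.5
```

View pics/t2.png

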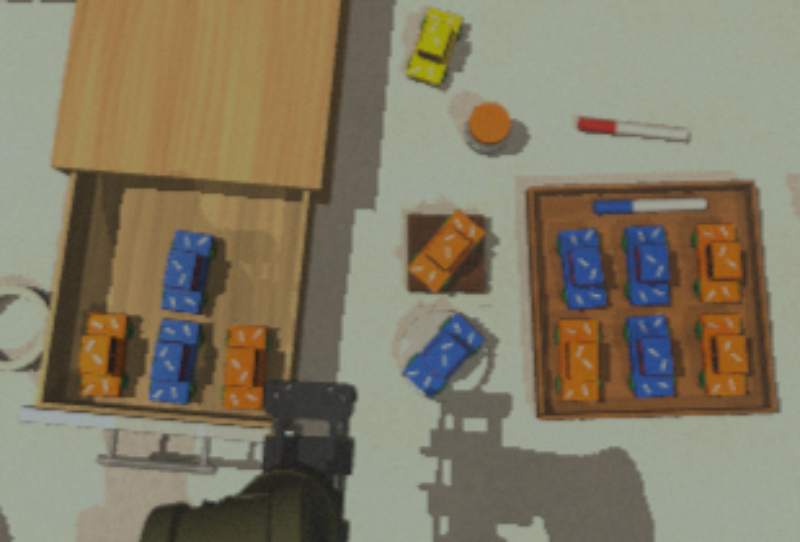

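The drawer is fully open: blues in its middle at (570,298) and (469,305) mm, oranges in the left and right front. The first goal is the crate blue at crop pixel (583,267); other candidates are the blue models and the two other crate blues, which sit at different positions. Moving above it.

```bash
python3 -m crank '[{"tx":-230,"ty":205,"tz":0,"turn":0},{"tx":-230,"ty":205,"tz":0,"turn":0},{"tx":-230,"ty":205,"tz":0,"turn":0},{"tx":-230,"ty":205,"tz":0,"turn":0},{"tx":-230,"ty":205,"tz":0,"turn":0}]' 62 20 >/dev/null;  python3 -m crank '[{"tx":-32,"ty":28,"tz":80,"turn":-2},{"tx":-32,"ty":28,"tz":80,"turn":-2},{"tx":-32,"ty":28,"tz":80,"turn":-2}]'>/dev/null
python3 - <<'E'
from h import *
go(588,-161,8,54)
ctrl.get_image('top')
print(ctrl.mark_of('top','drawer_floor'))
im,d,P=cloud('side')
cv2.imwrite('pics/s2.png',cv2.resize(im[110:240,230:370,::-1],(646,600)))
E
```

```text
at [ 588.3 -146.1  142.4] ytool 8.3 need [-15.   -1.9  88.4] turn 0.05 q7 0.21 t 8.5
[{'xyz': [0.416, 0.3063, 0.0237], 'confidence': 0.73}]
```

View pics/s2.png

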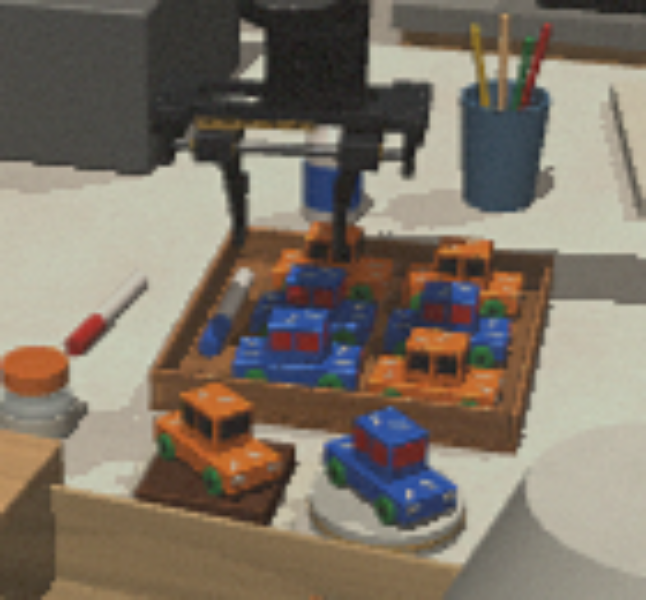

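The fingers hover above the chosen blue car (300,350); the models stand in front and are clear. I'll take a settled reading before descending.

```bash
python3 -m crank '[{"tx":0,"ty":0,"tz":0,"turn":0}]'>/dev/null; python3 -c "
from h import *
go(588,-161,8,54)"
```

```text
at [ 591.4 -145.2  147.9] ytool 8.4 need [-15.   -5.9  93.9] turn 0.08 q7 0.21 t 8.78
```

```bash
python3 -m crank '[{"tx":-15,"ty":-6,"tz":0,"turn":0},{"tx":-15,"ty":-6,"tz":50,"turn":0},{"tx":-15,"ty":-6,"tz":80,"turn":0},{"tx":-15,"ty":-6,"tz":94,"turn":0},{"tx":-15,"ty":-6,"tz":94,"turn":0}]'; python3 -m crank '[{"tx":0,"ty":0,"tz":0,"turn":0},{"tx":0,"ty":0,"tz":0,"turn":0},{"tx":0,"ty":0,"tz":0,"turn":0}]' 30 20;python3 -m crank '[{"tx":0,"ty":0,"tz":-50,"turn":0},{"tx":0,"ty":0,"tz":-110,"turn":0},{"tx":0,"ty":0,"tz":-116,"turn":0},{"tx":0,"ty":0,"tz":-116,"turn":0}]';  python3 -c "
from h import *
go(567,217,-3,170);go(0,0)"
```

```text
time: 9.4
position: [0.5869, -0.1623, 0.0521]
tool_rot: [2.055, 2.377, -0.0]
ft_force: [0.2, 0.3, 0.2]
grip_width: 0.711
grip_force: 0.0
time: 9.78
position: [0.5874, -0.1618, 0.0528]
tool_rot: [2.053, 2.376, 0.0]
ft_force: [-0.5, -0.2, 1.5]
grip_width: 0.488
grip_force: 19.9
time: 10.28
position: [0.5869, -0.1617, 0.1681]
tool_rot: [2.053, 2.377, -0.0]
ft_force: [-0.2, -0.8, -1.5]
grip_width: 0.484
grip_force: 19.9
at [ 586.9 -161.7  168.1] ytool 8.3 need [377.6  35.2  -2.1] turn 2.27 q7 0.25 t 10.28
at [ 586.9 -161.7  168.1] ytool 8.3 need [ 2.451e+02 -5.572e+02 -4.000e-01] turn 0 q7 0.25 t 10.28
```

```bash
python3 -m crank '[{"tx":300,"ty":28,"tz":0,"turn":0},{"tx":300,"ty":28,"tz":0,"turn":0},{"tx":300,"ty":28,"tz":0,"turn":0},{"tx":300,"ty":28,"tz":0,"turn":0},{"tx":300,"ty":28,"tz":0,"turn":0}]'>/dev/null; python3 -m crank '[{"tx":77,"ty":7,"tz":0,"turn":2.3},{"tx":77,"ty":7,"tz":0,"turn":2.3},{"tx":77,"ty":7,"tz":0,"turn":2.3},{"tx":77,"ty":7,"tz":0,"turn":2.3}]'>/dev/null;  python3 -c "
from h import *
go(567,217,-3,70)"
```

```text
at [566.7 214.2 166.3] ytool -3.2 need [ 3.   0.3 96.3] turn -0.05 q7 -0.63 t 11.4
```

```bash
python3 -m crank '[{"tx":3,"ty":0,"tz":50,"turn":0},{"tx":3,"ty":0,"tz":85,"turn":0},{"tx":3,"ty":0,"tz":96,"turn":0},{"tx":3,"ty":0,"tz":96,"turn":0}]'; python3 -m crank '[{"tx":0,"ty":0,"tz":0,"turn":0},{"tx":0,"ty":0,"tz":0,"turn":0},{"tx":0,"ty":0,"tz":0,"turn":0}]' 60;python3 -m crank '[{"tx":0,"ty":0,"tz":-50,"turn":0},{"tx":0,"ty":-30,"tz":-85,"turn":0},{"tx":5,"ty":-80,"tz":-85,"turn":-0.6},{"tx":5,"ty":-100,"tz":-85,"turn":-0.6},{"tx":5,"ty":-100,"tz":-85,"turn":-0.6}]';  python3 -c "
from h import *
cars(*cloud())
go(466,224,0,70)"
```

```text
time: 11.9
position: [0.5676, 0.2181, 0.0719]
tool_rot: [2.284, 2.157, -0.001]
ft_force: [-0.6, -0.3, -1.0]
grip_width: 0.48
grip_force: 19.9
time: 12.28
position: [0.5675, 0.2197, 0.0728]
tool_rot: [2.281, 2.159, 0.002]
ft_force: [0.4, 0.7, -0.5]
grip_width: 0.671
grip_force: 0.0
time: 12.9
position: [0.4666, 0.2304, 0.1575]
tool_rot: [2.221, 2.219, 0.0]
ft_force: [0.2, -0.4, -0.3]
grip_width: 0.689
grip_force: 0.0
blue c 592 -237 size 89 42 yaw 3 ztop 63 roof [ 594. -236.] px [333 208]
blue c 589 276 size 82 39 yaw 74 ztop 90 roof [576. 274.] px [155 210]
blue c 540 196 size 42 6 yaw 1 ztop 246 roof [549. 195.] px [182 211]
blue c 484 0 size 89 42 yaw -43 ztop 77 roof [483.  -0.] px [248 242]
blue c 488 -238 size 90 44 yaw 5 ztop 62 roof [ 488. -238.] px [333 242]
orange c 752 -48 size 46 43 yaw 27 ztop 59 roof [754. -49.] px [272 160]
orange c 603 -1 size 90 43 yaw -38 ztop 77 roof [603.  -1.] px [248 202]
orange c 598 -321 size 92 47 yaw 3 ztop 62 roof [ 599. -320.] px [359 206]
orange c 482 -158 size 88 49 yaw 1 ztop 62 roof [ 482. -156.] px [305 237]
orange c 493 -322 size 91 44 yaw 2 ztop 62 roof [ 491. -322.] px [361 241]
orange c 469 200 size 72 12 yaw -1 ztop 229 roof [468. 199.] px [177 246]
at [467.9 229.9 157.5] ytool -0.1 need [-5.9 -2.  87.5] turn -0.03 q7 -0.61 t 12.95
```

```bash
python3 -m crank '[{"tx":-6,"ty":-2,"tz":0,"turn":0},{"tx":-6,"ty":-2,"tz":50,"turn":0},{"tx":-6,"ty":-2,"tz":80,"turn":0},{"tx":-6,"ty":-2,"tz":87,"turn":0},{"tx":-6,"ty":-2,"tz":87,"turn":0}]' 62; python3 -m crank '[{"tx":0,"ty":0,"tz":0,"turn":0},{"tx":0,"ty":0,"tz":0,"turn":0},{"tx":0,"ty":0,"tz":0,"turn":0}]' 30 20;python3 -m crank '[{"tx":0,"ty":0,"tz":-50,"turn":0},{"tx":0,"ty":0,"tz":-100,"turn":0},{"tx":0,"ty":0,"tz":-105,"turn":0},{"tx":0,"ty":0,"tz":-105,"turn":0}]';  python3 -c "
from h import *
go(588,-161,3,170)"
```

```text
time: 13.58
position: [0.466, 0.2239, 0.0701]
tool_rot: [-2.225, -2.217, -0.0]
ft_force: [0.4, 0.2, -0.8]
grip_width: 0.716
grip_force: 0.0
time: 13.95
position: [0.4659, 0.2241, 0.0706]
tool_rot: [2.224, 2.218, 0.001]
ft_force: [-1.0, -1.0, 2.3]
grip_width: 0.482
grip_force: 20.0
time: 14.45
position: [0.4654, 0.2237, 0.1748]
tool_rot: [2.224, 2.218, -0.0]
ft_force: [-0.6, 0.6, -1.6]
grip_width: 0.487
grip_force: 20.0
at [465.4 223.7 174.8] ytool -0.2 need [-384.3  123.7    5.1] turn -0.63 q7 -0.58 t 14.45
```

```bash
python3 -m crank '[{"tx":-285,"ty":92,"tz":0,"turn":0},{"tx":-285,"ty":92,"tz":0,"turn":0},{"tx":-285,"ty":92,"tz":0,"turn":0},{"tx":-285,"ty":92,"tz":0,"turn":0},{"tx":-285,"ty":92,"tz":0,"turn":0}]'>/dev/null; python3 -m crank '[{"tx":-99,"ty":32,"tz":0,"turn":-0.6},{"tx":-99,"ty":32,"tz":0,"turn":-0.6},{"tx":-99,"ty":32,"tz":0,"turn":-0.6},{"tx":-99,"ty":32,"tz":0,"turn":-0.6}]'>/dev/null;  python3 -c "
from h import *
cars(*cloud())
go(588,-161,3,53)"
```

```text
blue c 571 298 size 90 44 yaw -7 ztop 79 roof [572. 296.] px [153 210]
blue c 568 219 size 89 43 yaw -5 ztop 79 roof [569. 219.] px [180 211]
blue c 483 0 size 90 42 yaw -41 ztop 77 roof [483.  -0.] px [247 242]
blue c 470 305 size 89 43 yaw -5 ztop 79 roof [470. 303.] px [148 244]
blue c 469 -225 size 53 13 yaw 5 ztop 60 roof [ 478. -225.] px [334 255]
orange c 752 -48 size 45 44 yaw -62 ztop 58 roof [753. -49.] px [272 160]
orange c 603 -1 size 92 43 yaw -38 ztop 77 roof [603.  -1.] px [248 202]
orange c 597 -138 size 55 5 yaw 3 ztop 151 roof [ 597. -138.] px [304 204]
orange c 476 385 size 90 43 yaw -1 ztop 78 roof [476. 384.] px [121 241]
orange c 481 -151 size 92 44 yaw 8 ztop 63 roof [ 484. -149.] px [306 242]
at [ 587.7 -158.5  173.5] ytool 3.0 need [ -2.8   0.5 120.5] turn -0.01 q7 0.16 t 15.62
```

```bash
python3 -m crank '[{"tx":-3,"ty":2,"tz":50,"turn":0},{"tx":-3,"ty":2,"tz":90,"turn":0},{"tx":-3,"ty":2,"tz":118.5,"turn":0},{"tx":-3,"ty":2,"tz":118.5,"turn":0},{"tx":-3,"ty":2,"tz":118.5,"turn":0}]'; python3 -m crank '[{"tx":0,"ty":0,"tz":0,"turn":0},{"tx":0,"ty":0,"tz":0,"turn":0},{"tx":0,"ty":0,"tz":0,"turn":0}]' 60;python3 -m crank '[{"tx":0,"ty":0,"tz":-50,"turn":0},{"tx":0,"ty":0,"tz":-90,"turn":0},{"tx":-60,"ty":0,"tz":-90,"turn":0},{"tx":-76,"ty":0,"tz":-90,"turn":0},{"tx":-76,"ty":0,"tz":-90,"turn":0}]' 62;  python3 -c "
from h import *
cars(*cloud())
go(593,-237,3,54)"
```

```text
time: 16.25
position: [0.5907, -0.1621, 0.0571]
tool_rot: [2.164, 2.278, 0.0]
ft_force: [0.5, -0.4, -1.2]
grip_width: 0.483
grip_force: 20.0
time: 16.62
position: [0.5908, -0.1634, 0.0569]
tool_rot: [2.165, 2.275, 0.0]
ft_force: [0.4, -0.4, -0.9]
grip_width: 0.672
grip_force: 0.0
time: 17.25
position: [0.5936, -0.2409, 0.1459]
tool_rot: [-2.169, -2.272, 0.001]
ft_force: [0.4, 0.5, -1.1]
grip_width: 0.712
grip_force: 0.0
blue c 592 -230 size 90 45 yaw -4 ztop 62 roof [ 583. -227.] px [333 208]
blue c 571 298 size 90 43 yaw -7 ztop 79 roof [573. 296.] px [153 210]
blue c 568 219 size 89 43 yaw -4 ztop 78 roof [569. 219.] px [180 211]
blue c 484 0 size 89 42 yaw -42 ztop 77 roof [483.  -0.] px [247 242]
blue c 487 -235 size 90 52 yaw 4 ztop 63 roof [ 490. -231.] px [333 242]
blue c 470 305 size 89 43 yaw -6 ztop 79 roof [470. 303.] px [148 244]
orange c 753 -49 size 46 44 yaw -90 ztop 59 roof [753. -49.] px [272 160]
orange c 603 -1 size 91 44 yaw -38 ztop 76 roof [603.  -1.] px [248 202]
orange c 537 -158 size 202 50 yaw -2 ztop 62 roof [ 537. -159.] px [306 207]
orange c 477 385 size 90 44 yaw 0 ztop 78 roof [476. 384.] px [120 241]
orange c 474 -323 size 53 44 yaw 2 ztop 62 roof [ 485. -322.] px [360 254]
at [ 594.1 -238.5  145.9] ytool 2.8 need [ 1.5 -0.9 91.9] turn -0.04 q7 0.27 t 17.3
```

Partly hidden, but the car sits where it was. I'll grasp the second blue.

```bash
python3 -m crank '[{"tx":2,"ty":-1,"tz":50,"turn":0},{"tx":2,"ty":-1,"tz":80,"turn":0},{"tx":2,"ty":-1,"tz":92,"turn":0},{"tx":2,"ty":-1,"tz":92,"turn":0}]' 62; python3 -m crank '[{"tx":0,"ty":0,"tz":0,"turn":0},{"tx":0,"ty":0,"tz":0,"turn":0},{"tx":0,"ty":0,"tz":0,"turn":0}]' 30 20;python3 -m crank '[{"tx":0,"ty":0,"tz":-50,"turn":0},{"tx":0,"ty":0,"tz":-110,"turn":0},{"tx":0,"ty":0,"tz":-120,"turn":0},{"tx":0,"ty":0,"tz":-120,"turn":0}]';  python3 -c "
from h import *
go(465,224,-3,174)"
```

```text
time: 17.8
position: [0.5933, -0.2357, 0.0541]
tool_rot: [-2.163, -2.277, -0.0]
ft_force: [0.6, -0.5, 0.4]
grip_width: 0.713
grip_force: 0.0
time: 18.18
position: [0.5936, -0.2375, 0.0555]
tool_rot: [2.165, 2.275, 0.0]
ft_force: [-1.2, 0.9, 3.3]
grip_width: 0.481
grip_force: 20.0
time: 18.68
position: [0.5934, -0.2374, 0.175]
tool_rot: [2.165, 2.275, 0.0]
ft_force: [-0.2, 0.2, -1.6]
grip_width: 0.481
grip_force: 20.0
at [ 593.4 -237.4  175. ] ytool 2.8 need [ 467.2 -105.5    0.5] turn 1.17 q7 0.28 t 18.68
```

```bash
python3 -m crank '[{"tx":290,"ty":-66,"tz":0,"turn":0},{"tx":290,"ty":-66,"tz":0,"turn":0},{"tx":290,"ty":-66,"tz":0,"turn":0},{"tx":290,"ty":-66,"tz":0,"turn":0},{"tx":290,"ty":-66,"tz":0,"turn":0}]'>/dev/null; python3 -m crank '[{"tx":177,"ty":-40,"tz":0,"turn":1.2},{"tx":177,"ty":-40,"tz":0,"turn":1.2},{"tx":177,"ty":-40,"tz":0,"turn":1.2},{"tx":177,"ty":-40,"tz":0,"turn":1.2},{"tx":177,"ty":-40,"tz":0,"turn":1.2}]'>/dev/null;  python3 -c "
from h import *
cars(*cloud())
go(465,224,-3,72)"
```

```text
blue c 578 298 size 82 79 yaw -64 ztop 80 roof [574. 278.] px [153 210]
blue c 536 185 size 36 6 yaw -17 ztop 258 roof [544. 182.] px [182 211]
blue c 484 0 size 89 42 yaw -43 ztop 76 roof [483.  -0.] px [247 242]
blue c 487 -239 size 89 43 yaw 5 ztop 62 roof [ 488. -238.] px [333 243]
orange c 753 -48 size 44 43 yaw -1 ztop 58 roof [753. -48.] px [272 160]
orange c 603 -1 size 91 44 yaw -38 ztop 77 roof [603.  -1.] px [248 202]
orange c 592 -161 size 91 43 yaw 2 ztop 62 roof [ 592. -162.] px [307 206]
orange c 546 -322 size 198 49 yaw 1 ztop 63 roof [ 545. -321.] px [357 206]
orange c 573 -258 size 123 47 yaw 33 ztop 10 roof [ 564. -250.] px [329 216]
orange c 482 -157 size 88 48 yaw 1 ztop 62 roof [ 482. -156.] px [303 231]
at [464.  222.1 172.9] ytool -3.3 need [  2.2   1.1 100.9] turn -0.05 q7 -0.63 t 19.98
```

```bash
python3 -m crank '[{"tx":2,"ty":0,"tz":50,"turn":0},{"tx":2,"ty":0,"tz":85,"turn":0},{"tx":2,"ty":0,"tz":100.5,"turn":0},{"tx":2,"ty":0,"tz":100.5,"turn":0},{"tx":2,"ty":0,"tz":100.5,"turn":0}]'; python3 -m crank '[{"tx":0,"ty":0,"tz":0,"turn":0},{"tx":0,"ty":0,"tz":0,"turn":0},{"tx":0,"ty":0,"tz":0,"turn":0}]' 60;python3 -m crank '[{"tx":0,"ty":0,"tz":-50,"turn":0},{"tx":0,"ty":0,"tz":-80,"turn":0},{"tx":60,"ty":10,"tz":-80,"turn":-0.6},{"tx":120,"ty":20,"tz":-80,"turn":-0.6},{"tx":159,"ty":20,"tz":-80,"turn":-0.6}]' 62;  python3 -c "
from h import *
cars(*cloud())
go(476,384,0,70)"
```

```text
time: 20.6
position: [0.4653, 0.2259, 0.0749]
tool_rot: [2.282, 2.158, 0.002]
ft_force: [-0.4, 0.5, -1.2]
grip_width: 0.484
grip_force: 20.0
time: 20.98
position: [0.4645, 0.226, 0.0743]
tool_rot: [2.281, 2.159, 0.001]
ft_force: [-0.0, 0.0, -0.1]
grip_width: 0.668
grip_force: 0.0
time: 21.6
position: [0.4933, 0.3862, 0.154]
tool_rot: [-2.223, -2.218, -0.002]
ft_force: [-0.7, -0.8, -0.0]
grip_width: 0.716
grip_force: 0.0
blue c 571 298 size 88 42 yaw -7 ztop 79 roof [572. 296.] px [153 210]
blue c 569 219 size 89 42 yaw -4 ztop 79 roof [569. 218.] px [180 211]
blue c 483 0 size 91 42 yaw -41 ztop 77 roof [483.  -0.] px [247 242]
blue c 488 -238 size 90 43 yaw 5 ztop 62 roof [ 488. -238.] px [333 242]
blue c 471 306 size 89 46 yaw -6 ztop 78 roof [470. 303.] px [149 244]
blue c 465 226 size 89 42 yaw -1 ztop 78 roof [466. 224.] px [176 246]
orange c 753 -48 size 45 43 yaw 1 ztop 59 roof [753. -48.] px [272 160]
orange c 603 -1 size 91 43 yaw -38 ztop 77 roof [603.  -1.] px [248 202]
orange c 537 -158 size 203 49 yaw -3 ztop 62 roof [ 537. -159.] px [306 204]
orange c 546 -321 size 197 50 yaw 0 ztop 62 roof [ 545. -321.] px [329 206]
orange c 477 379 size 90 59 yaw 2 ztop 78 roof [473. 372.] px [121 241]
at [491.1 391.8 154.1] ytool 0.2 need [ -8.4 -15.1  84. ] turn 0.03 q7 -0.94 t 21.65
```

```bash
python3 -m crank '[{"tx":0,"ty":-17,"tz":0,"turn":0},{"tx":0,"ty":-17,"tz":0,"turn":0}]'>/dev/null; python3 -c "
from h import *
go(476,384,0,70)"
```

```text
at [474.3 383.2 153.8] ytool -0.1 need [ 0.9  1.7 83.8] turn -0.01 q7 -0.95 t 21.9
```

```bash
python3 -m crank '[{"tx":1,"ty":1.5,"tz":50,"turn":0},{"tx":1,"ty":1.5,"tz":76,"turn":0},{"tx":1,"ty":1.5,"tz":84,"turn":0},{"tx":1,"ty":1.5,"tz":84,"turn":0}]' 62; python3 -m crank '[{"tx":0,"ty":0,"tz":0,"turn":0},{"tx":0,"ty":0,"tz":0,"turn":0},{"tx":0,"ty":0,"tz":0,"turn":0}]' 30 20;python3 -m crank '[{"tx":0,"ty":0,"tz":-50,"turn":0},{"tx":0,"ty":0,"tz":-100,"turn":0},{"tx":0,"ty":0,"tz":-105,"turn":0},{"tx":0,"ty":0,"tz":-105,"turn":0}]';  python3 -c "
from h import *
go(593,-240,3,175)"
```

```text
time: 22.4
position: [0.478, 0.3839, 0.0703]
tool_rot: [2.225, 2.217, 0.0]
ft_force: [-0.2, 0.6, 0.6]
grip_width: 0.714
grip_force: 0.0
time: 22.78
position: [0.4776, 0.385, 0.0707]
tool_rot: [2.224, 2.218, 0.001]
ft_force: [-1.9, 0.5, 3.0]
grip_width: 0.482
grip_force: 19.9
time: 23.28
position: [0.4775, 0.3843, 0.1746]
tool_rot: [2.224, 2.218, -0.0]
ft_force: [0.1, -0.7, -2.1]
grip_width: 0.482
grip_force: 19.9
at [477.5 384.3 174.6] ytool -0.2 need [-624.   117.2    0. ] turn -0.63 q7 -0.94 t 23.27
```

```bash
python3 -m crank '[{"tx":-290,"ty":54,"tz":0,"turn":0},{"tx":-290,"ty":54,"tz":0,"turn":0},{"tx":-290,"ty":54,"tz":0,"turn":0},{"tx":-290,"ty":54,"tz":0,"turn":0},{"tx":-290,"ty":54,"tz":0,"turn":0}]'>/dev/null; python3 -m crank '[{"tx":-290,"ty":54,"tz":0,"turn":0},{"tx":-290,"ty":54,"tz":0,"turn":0},{"tx":-290,"ty":54,"tz":0,"turn":0},{"tx":-290,"ty":54,"tz":0,"turn":0},{"tx":-290,"ty":54,"tz":0,"turn":0}]'>/dev/null; python3 -m crank '[{"tx":-44,"ty":9,"tz":0,"turn":-0.6},{"tx":-44,"ty":9,"tz":0,"turn":-0.6},{"tx":-44,"ty":9,"tz":0,"turn":-0.6},{"tx":-44,"ty":9,"tz":0,"turn":-0.6}]'>/dev/null;  python3 -c "
from h import *
cars(*cloud())
go(593,-240,3,56)"
```

```text
blue c 573 297 size 90 43 yaw -7 ztop 79 roof [573. 296.] px [153 209]
blue c 569 219 size 90 43 yaw -4 ztop 79 roof [570. 219.] px [180 211]
blue c 471 305 size 90 43 yaw -6 ztop 79 roof [471. 304.] px [148 243]
blue c 484 0 size 90 42 yaw -41 ztop 77 roof [483.  -0.] px [247 242]
blue c 488 -238 size 90 43 yaw 6 ztop 62 roof [ 488. -238.] px [333 242]
blue c 467 225 size 89 43 yaw -3 ztop 78 roof [466. 224.] px [176 246]
orange c 752 -48 size 46 44 yaw 33 ztop 58 roof [754. -49.] px [272 160]
orange c 603 -1 size 91 44 yaw -38 ztop 77 roof [603.  -1.] px [248 202]
orange c 591 -219 size 89 17 yaw 3 ztop 151 roof [ 591. -218.] px [327 202]
orange c 537 -158 size 202 50 yaw -3 ztop 63 roof [ 537. -159.] px [306 206]
orange c 474 -322 size 52 47 yaw 1 ztop 62 roof [ 485. -322.] px [356 254]
at [ 592.8 -237.8  174.5] ytool 3.0 need [ -2.2   0.2 118.5] turn -0.0 q7 0.25 t 25.07
```

```bash
python3 -m crank '[{"tx":-2,"ty":1,"tz":50,"turn":0},{"tx":-2,"ty":1,"tz":90,"turn":0},{"tx":-2,"ty":1,"tz":118.5,"turn":0},{"tx":-2,"ty":1,"tz":118.5,"turn":0},{"tx":-2,"ty":1,"tz":118.5,"turn":0}]'; python3 -m crank '[{"tx":0,"ty":0,"tz":0,"turn":0},{"tx":0,"ty":0,"tz":0,"turn":0},{"tx":0,"ty":0,"tz":0,"turn":0}]' 60;python3 -m crank '[{"tx":0,"ty":0,"tz":-50,"turn":0},{"tx":0,"ty":0,"tz":-90,"turn":0},{"tx":-2,"ty":-60,"tz":-90,"turn":-0.4},{"tx":-2,"ty":-105,"tz":-90,"turn":-0.4},{"tx":-2,"ty":-105,"tz":-90,"turn":-0.4}]' 62;  python3 -c "
from h import *
cars(*cloud())
go(488,-238,5,54)"
```

```text
time: 25.7
position: [0.5944, -0.2412, 0.0576]
tool_rot: [2.164, 2.276, 0.0]
ft_force: [-0.1, -0.5, -1.2]
grip_width: 0.485
grip_force: 20.0
time: 26.08
position: [0.5942, -0.2418, 0.0571]
tool_rot: [2.165, 2.275, 0.0]
ft_force: [-0.7, 0.5, 0.3]
grip_width: 0.669
grip_force: 0.0
time: 26.7
position: [0.4857, -0.2502, 0.1464]
tool_rot: [-2.129, -2.309, 0.005]
ft_force: [0.3, 0.5, -0.7]
grip_width: 0.71
grip_force: 0.0
blue c 573 297 size 90 44 yaw -8 ztop 79 roof [573. 296.] px [153 209]
blue c 569 219 size 90 42 yaw -4 ztop 79 roof [570. 218.] px [180 211]
blue c 471 304 size 90 43 yaw -6 ztop 79 roof [473. 304.] px [148 243]
blue c 483 0 size 89 43 yaw -42 ztop 76 roof [483.  -0.] px [247 242]
blue c 488 -238 size 90 45 yaw 7 ztop 63 roof [ 488. -238.] px [333 242]
blue c 467 225 size 90 43 yaw -3 ztop 79 roof [466. 224.] px [176 246]
orange c 753 -49 size 46 44 yaw -86 ztop 58 roof [753. -49.] px [272 160]
orange c 603 -1 size 91 44 yaw -39 ztop 77 roof [603.  -1.] px [248 202]
orange c 537 -159 size 202 50 yaw -3 ztop 62 roof [ 537. -159.] px [305 207]
orange c 597 -233 size 93 54 yaw -1 ztop 64 roof [ 590. -230.] px [329 206]
orange c 616 -287 size 114 43 yaw -76 ztop 63 roof [ 600. -286.] px [359 206]
at [ 488.1 -249.7  146.9] ytool 4.7 need [11.8  0.9 92.9] turn -0.06 q7 0.41 t 26.75
```

```bash
python3 -m crank '[{"tx":10,"ty":1,"tz":0,"turn":0},{"tx":10,"ty":1,"tz":0,"turn":0}]' >/dev/null; python3 -c "
from h import *
go(488,-238,5,54)"
```

```text
at [ 490.8 -236.8  146.6] ytool 5.0 need [-1.  -3.  92.6] turn 0.01 q7 0.4 t 27.0
```

```bash
python3 -m crank '[{"tx":-1,"ty":-2.5,"tz":50,"turn":0},{"tx":-1,"ty":-2.5,"tz":80,"turn":0},{"tx":-1,"ty":-2.5,"tz":92,"turn":0},{"tx":-1,"ty":-2.5,"tz":92,"turn":0}]' 62; python3 -m crank '[{"tx":0,"ty":0,"tz":0,"turn":0},{"tx":0,"ty":0,"tz":0,"turn":0},{"tx":0,"ty":0,"tz":0,"turn":0}]' 30 20;python3 -m crank '[{"tx":0,"ty":0,"tz":-50,"turn":0},{"tx":0,"ty":0,"tz":-110,"turn":0},{"tx":0,"ty":0,"tz":-120,"turn":0},{"tx":0,"ty":0,"tz":-120,"turn":0}]';  python3 -c "
from h import *
go(478,384,-3,174)"
```

```text
time: 27.5
position: [0.4872, -0.2395, 0.0541]
tool_rot: [-2.124, -2.313, -0.0]
ft_force: [-0.2, 0.2, -0.4]
grip_width: 0.714
grip_force: 0.0
time: 27.88
position: [0.4874, -0.2404, 0.0553]
tool_rot: [2.125, 2.312, 0.0]
ft_force: [-0.8, -0.1, 1.6]
grip_width: 0.484
grip_force: 20.0
time: 28.38
position: [0.4869, -0.2402, 0.1748]
tool_rot: [2.125, 2.312, -0.001]
ft_force: [-1.1, 0.3, -2.2]
grip_width: 0.482
grip_force: 20.0
at [ 486.9 -240.2  174.8] ytool 4.8 need [6.228e+02 4.370e+01 1.000e-01] turn 1.57 q7 0.42 t 28.38
```

```bash
python3 -m crank '[{"tx":290,"ty":20,"tz":0,"turn":0},{"tx":290,"ty":20,"tz":0,"turn":0},{"tx":290,"ty":20,"tz":0,"turn":0},{"tx":290,"ty":20,"tz":0,"turn":0},{"tx":290,"ty":20,"tz":0,"turn":0}]'>/dev/null; python3 -m crank '[{"tx":290,"ty":20,"tz":0,"turn":0},{"tx":290,"ty":20,"tz":0,"turn":0},{"tx":290,"ty":20,"tz":0,"turn":0},{"tx":290,"ty":20,"tz":0,"turn":0},{"tx":290,"ty":20,"tz":0,"turn":0}]'>/dev/null; python3 -m crank '[{"tx":43,"ty":4,"tz":0,"turn":1.6},{"tx":43,"ty":4,"tz":0,"turn":1.6},{"tx":43,"ty":4,"tz":0,"turn":1.6},{"tx":43,"ty":4,"tz":0,"turn":1.6}]'>/dev/null;  python3 -c "
from h import *
cars(*cloud())
go(478,384,-3,73)"
```

```text
blue c 572 298 size 88 43 yaw -8 ztop 79 roof [573. 296.] px [153 209]
blue c 569 220 size 89 43 yaw -5 ztop 79 roof [570. 218.] px [180 211]
blue c 479 348 size 78 7 yaw -3 ztop 238 roof [478. 347.] px [116 240]
blue c 484 0 size 90 42 yaw -42 ztop 77 roof [483.  -0.] px [247 242]
blue c 470 305 size 88 43 yaw -5 ztop 79 roof [471. 303.] px [148 244]
blue c 467 225 size 89 42 yaw -4 ztop 79 roof [466. 224.] px [176 245]
orange c 752 -48 size 46 44 yaw 27 ztop 58 roof [753. -49.] px [272 160]
orange c 603 -1 size 91 44 yaw -38 ztop 76 roof [603.  -1.] px [248 202]
orange c 541 -235 size 226 200 yaw -86 ztop 62 roof [ 540. -232.] px [300 206]
at [478.8 382.6 173.7] ytool -3.3 need [  1.5  -0.8 100.7] turn -0.05 q7 -1.02 t 30.18
```

```bash
python3 -m crank '[{"tx":1,"ty":-1,"tz":50,"turn":0},{"tx":1,"ty":-1,"tz":85,"turn":0},{"tx":1,"ty":-1,"tz":101.5,"turn":0},{"tx":1,"ty":-1,"tz":101.5,"turn":0},{"tx":1,"ty":-1,"tz":101.5,"turn":0}]'; python3 -m crank '[{"tx":0,"ty":0,"tz":0,"turn":0},{"tx":0,"ty":0,"tz":0,"turn":0},{"tx":0,"ty":0,"tz":0,"turn":0}]' 60;python3 -m crank '[{"tx":0,"ty":0,"tz":-50,"turn":0},{"tx":0,"ty":0,"tz":-100,"turn":0},{"tx":-60,"ty":-10,"tz":-120,"turn":0},{"tx":-120,"ty":-20,"tz":-120,"turn":0},{"tx":-180,"ty":-20,"tz":-120,"turn":0}]' 40;python3 -m crank '[{"tx":-150,"ty":0,"tz":0,"turn":0},{"tx":-150,"ty":0,"tz":0,"turn":0},{"tx":-150,"ty":0,"tz":0,"turn":0},{"tx":-150,"ty":0,"tz":0,"turn":0}]';  python3 -c "
from h import *
im,d,P=cloud();cars(im,d,P); cv2.imwrite('pics/t3.png',cv2.resize(im[120:330,90:400,::-1],(800,542)))
print([(r['xyz'],r['confidence']) for r in ctrl.mark_of('top','drawer_handle')])
go(357,306,-3,180)"
```

```text
time: 30.8
position: [0.478, 0.3858, 0.074]
tool_rot: [2.282, 2.159, 0.003]
ft_force: [-0.4, 0.1, -0.6]
grip_width: 0.482
grip_force: 20.0
time: 31.18
position: [0.4773, 0.3857, 0.0732]
tool_rot: [2.282, 2.159, 0.001]
ft_force: [0.3, -0.4, 0.7]
grip_width: 0.67
grip_force: 0.0
time: 31.8
position: [0.4465, 0.2056, 0.193]
tool_rot: [2.279, 2.16, 0.0]
ft_force: [0.9, -0.4, -0.3]
grip_width: 0.463
grip_force: 0.0
time: 32.3
position: [0.439, 0.055, 0.193]
tool_rot: [2.286, 2.154, -0.001]
ft_force: [1.1, 0.7, -0.2]
grip_width: 0.461
grip_force: 0.0
blue c 572 297 size 89 44 yaw -8 ztop 79 roof [573. 296.] px [153 209]
blue c 569 219 size 90 43 yaw -4 ztop 79 roof [570. 219.] px [180 211]
blue c 478 387 size 90 46 yaw -5 ztop 79 roof [479. 386.] px [120 240]
blue c 479 17 size 17 2 yaw 25 ztop 500 roof [479.  17.] px [256 242]
blue c 471 305 size 89 43 yaw -6 ztop 79 roof [473. 304.] px [148 244]
blue c 466 225 size 90 43 yaw -3 ztop 79 roof [466. 225.] px [176 246]
orange c 753 -48 size 44 43 yaw 0 ztop 59 roof [753. -48.] px [272 160]
orange c 603 -1 size 91 43 yaw -39 ztop 77 roof [603.  -1.] px [248 202]
orange c 541 -234 size 226 198 yaw -87 ztop 62 roof [ 541. -233.] px [300 206]
[([0.3659, 0.3074, 0.0713], 0.74)]
at [439.1  58.1 193.1] ytool -3.1 need [243.  -95.4  13.1] turn -0.02 q7 -0.17 t 32.4
```

View pics/t3.png

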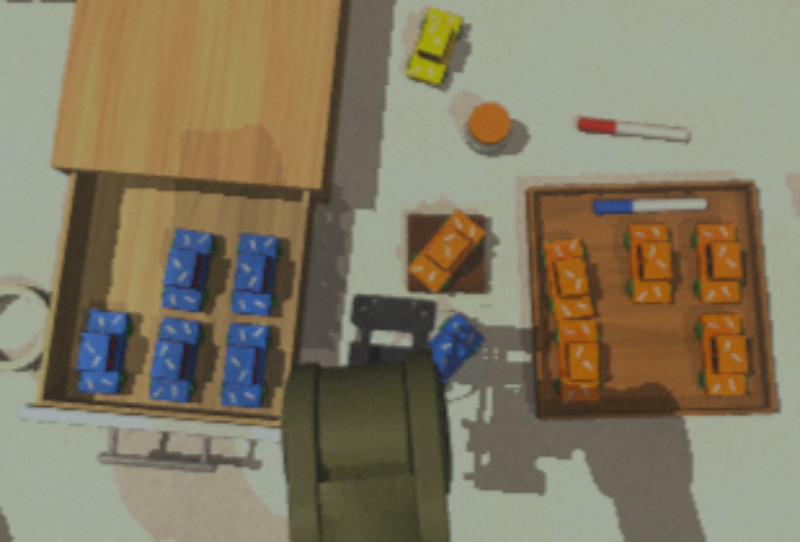

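All five blues stand in the drawer and five oranges are in the crate. One orange (570,275) has been knocked against its neighbour (578,358). I'll check that it stands level.

```bash
python3 -c "
from h import *
im,d,P=cloud()
# fine height map of the crate's left column, world grid 10 mm
q=P[(d>0)&(abs(P[...,1]+.16)<.05)&(abs(P[...,0]-.53)<.13)]
g={}
for x,y,z in q: g.setdefault((int(x*100),int(-y*100)),[]).append(z*1000)
for x in range(65,41,-1): print(x,[round(np.median(g[x,y])) if (x,y) in g else -1 for y in range(11,21)])
im,d,P=cloud('side'); cv2.imwrite('pics/s3.png',cv2.resize(im[140:220,255:365,::-1],(800,582),interpolation=cv2.INTER_CUBIC))
"
```

```text
65 [6, 6, 6, 6, 6, 6, 6, 13, 9, 14]
64 [6, 6, 6, 6, 7, 7, 5, 6, 6, 6]
63 [6, 6, 6, 6, 7, 5, 6, 6, 6, 6]
62 [6, 6, 7, 7, 17, 7, 5, 7, 6, 6]
61 [7, 30, 30, 30, 30, 8, 6, 6, 5, 5]
60 [15, 30, 30, 30, 30, 25, 6, 6, 6, 6]
59 [18, 30, 59, 60, 59, 7, 5, 6, 5, 6]
58 [6, 29, 61, 60, 61, 7, 7, 6, 6, 6]
57 [5, 30, 60, 59, 61, -1, 6, 6, 7, 6]
56 [5, 29, 60, 60, 61, 57, 7, 5, 6, 6]
55 [7, 14, 57, 57, 59, 30, 6, 7, 7, 5]
54 [6, 20, 28, 30, 30, 30, 24, 6, 7, 6]
53 [7, 7, 30, 30, 29, 28, 8, 5, 6, 6]
52 [21, 6, 26, 29, 30, 27, 30, 6, 6, 5]
51 [10, 6, 26, 30, 29, 30, 31, 6, 5, 6]
50 [31, 6, 26, 32, 30, 32, 30, 9, 6, 5]
49 [20, 7, 28, 59, 60, 60, 60, 6, 6, 4]
48 [10, 7, 27, 59, 60, 61, 60, 6, 6, 8]
47 [32, 7, 18, 59, 59, 61, 60, 7, 7, 6]
46 [33, 6, 25, 57, 60, 61, 58, 6, 6, 6]
45 [34, 6, 24, 29, 33, 29, 30, 8, 6, 5]
44 [34, 6, 23, 30, 30, 31, 29, 6, 6, 6]
43 [33, 7, 7, 28, 7, 8, 27, 4, 7, 7]
42 [32, 5, 8, 7, 7, 6, 6, 11, 6, 23]
```

View pics/s3.png

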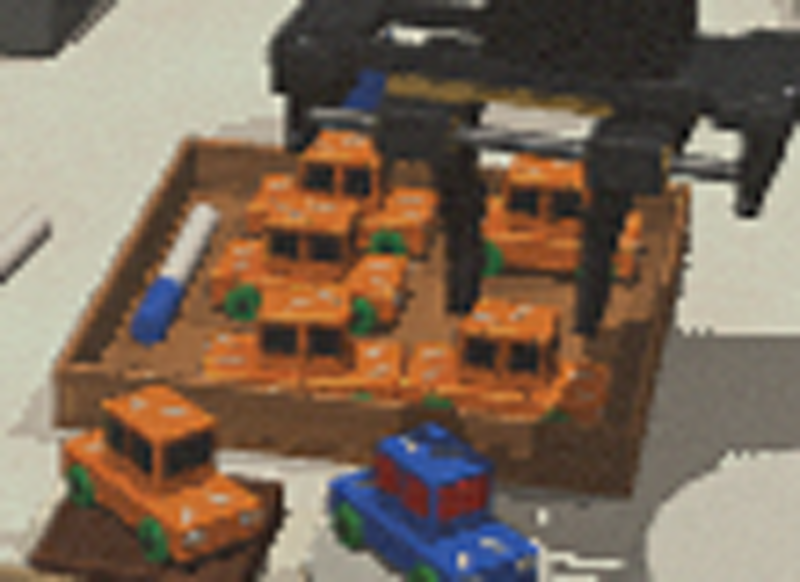

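All five oranges stand level on the crate floor (decks 30, roofs 60 mm), and the models, jar and pens are in place. Next I'll go to the handle to close the drawer.

```bash
python3 -m crank '[{"tx":240,"ty":-95,"tz":13,"turn":0},{"tx":240,"ty":-95,"tz":13,"turn":0},{"tx":240,"ty":-95,"tz":13,"turn":0},{"tx":240,"ty":-95,"tz":13,"turn":0},{"tx":240,"ty":-95,"tz":13,"turn":0}]' 29 >/dev/null; python3 -m crank '[{"tx":0,"ty":0,"tz":0,"turn":0},{"tx":0,"ty":0,"tz":0,"turn":0}]'>/dev/null; python3 -c "
from h import *
go(359,306,-3,75)"
```

```text
at [358.  300.7 179.7] ytool -3.3 need [  5.4   0.7 104.7] turn -0.05 q7 -0.81 t 33.38
```

```bash
python3 -m crank '[{"tx":5,"ty":1,"tz":50,"turn":0},{"tx":5,"ty":1,"tz":85,"turn":0},{"tx":5,"ty":1,"tz":104,"turn":0},{"tx":5,"ty":1,"tz":104,"turn":0}]'; python3 -m crank '[{"tx":0,"ty":0,"tz":0,"turn":0},{"tx":0,"ty":0,"tz":0,"turn":0},{"tx":0,"ty":0,"tz":0,"turn":0}]' 5 20; python3 -m crank '[{"tx":0,"ty":8,"tz":0,"turn":0},{"tx":0,"ty":25,"tz":0,"turn":0},{"tx":0,"ty":45,"tz":0,"turn":0},{"tx":0,"ty":65,"tz":0,"turn":0},{"tx":0,"ty":85,"tz":0,"turn":0}]'
```

```text
time: 33.88
position: [0.3584, 0.3049, 0.0745]
tool_rot: [-2.284, -2.156, 0.006]
ft_force: [-0.4, 0.5, -0.6]
grip_width: 0.332
grip_force: 0.0
time: 34.25
position: [0.3598, 0.3071, 0.0769]
tool_rot: [2.281, 2.158, 0.003]
ft_force: [0.4, -1.6, 4.2]
grip_width: 0.117
grip_force: 20.0
time: 34.88
position: [0.4446, 0.3018, 0.0768]
tool_rot: [2.281, 2.158, -0.001]
ft_force: [-2.4, -2.4, 9.1]
grip_width: 0.116
grip_force: 20.0
```

Sliding cleanly. Another 175 mm to go, slowing at the end.

```bash
python3 -m crank '[{"tx":0,"ty":20,"tz":0,"turn":0},{"tx":0,"ty":40,"tz":0,"turn":0},{"tx":0,"ty":60,"tz":0,"turn":0},{"tx":0,"ty":80,"tz":0,"turn":0},{"tx":0,"ty":100,"tz":0,"turn":0}]'; python3 -m crank '[{"tx":0,"ty":20,"tz":0,"turn":0},{"tx":0,"ty":40,"tz":0,"turn":0},{"tx":0,"ty":55,"tz":0,"turn":0},{"tx":0,"ty":65,"tz":0,"turn":0},{"tx":0,"ty":70,"tz":0,"turn":0}]'; python3 -m crank '[{"tx":0,"ty":3,"tz":0,"turn":0},{"tx":0,"ty":6,"tz":0,"turn":0},{"tx":0,"ty":6,"tz":0,"turn":0}]'
```

```text
time: 35.5
position: [0.5445, 0.2956, 0.0769]
tool_rot: [2.282, 2.157, -0.002]
ft_force: [-2.1, -3.2, 7.5]
grip_width: 0.118
grip_force: 20.0
time: 36.12
position: [0.6148, 0.2912, 0.0769]
tool_rot: [2.282, 2.155, -0.001]
ft_force: [-1.6, -4.1, 6.7]
grip_width: 0.116
grip_force: 20.0
time: 36.5
position: [0.619, 0.2909, 0.0769]
tool_rot: [2.282, 2.157, -0.005]
ft_force: [-4.2, -4.5, 8.3]
grip_width: 0.117
grip_force: 20.0
```

```bash
python3 -m crank '[{"tx":0,"ty":1,"tz":0,"turn":0},{"tx":0,"ty":2,"tz":0,"turn":0},{"tx":0,"ty":2,"tz":0,"turn":0}]'; python3 -m crank '[{"tx":0,"ty":1,"tz":0,"turn":0},{"tx":0,"ty":2,"tz":0,"turn":0},{"tx":0,"ty":2,"tz":0,"turn":0}]'
```

```text
time: 36.88
position: [0.6191, 0.2909, 0.0769]
tool_rot: [-2.282, -2.159, 0.01]
ft_force: [-8.1, -5.6, 10.8]
grip_width: 0.117
grip_force: 20.0
time: 37.25
position: [0.6192, 0.291, 0.0768]
tool_rot: [-2.28, -2.159, 0.016]
ft_force: [-12.0, -7.7, 13.6]
grip_width: 0.117
grip_force: 20.0
```

```bash
python3 -m crank '[{"tx":0,"ty":0,"tz":0,"turn":0},{"tx":0,"ty":-3,"tz":0,"turn":0},{"tx":0,"ty":-3,"tz":0,"turn":0}]' 25; python3 -m crank '[{"tx":0,"ty":0,"tz":-40,"turn":0},{"tx":0,"ty":0,"tz":-100,"turn":0},{"tx":-60,"ty":-60,"tz":-120,"turn":0},{"tx":-90,"ty":-110,"tz":-120,"turn":0},{"tx":-90,"ty":-160,"tz":-120,"turn":0}]'; python3 -m crank '[{"tx":-100,"ty":0,"tz":0,"turn":0},{"tx":-100,"ty":0,"tz":0,"turn":0},{"tx":-100,"ty":0,"tz":0,"turn":0},{"tx":-100,"ty":0,"tz":0,"turn":0}]'
python3 - <<'E'
from h import *
im,d,P=cloud(); cars(im,d,P); print([(r['xyz'],r['confidence']) for r in ctrl.mark_of('top','drawer_handle')])
cv2.imwrite('pics/t4.png',cv2.resize(im[60:330,90:420,::-1],(733,600)))
E
```

```text
time: 37.62
position: [0.6204, 0.2925, 0.0759]
tool_rot: [2.282, 2.159, 0.001]
ft_force: [-0.9, -0.3, 0.3]
grip_width: 0.278
grip_force: 0.0
time: 38.25
position: [0.4601, 0.2098, 0.1959]
tool_rot: [2.286, 2.154, 0.001]
ft_force: [-0.4, 0.6, 4.0]
grip_width: 0.285
grip_force: 0.0
time: 38.75
position: [0.4547, 0.113, 0.1961]
tool_rot: [2.281, 2.16, 0.001]
ft_force: [0.3, 0.8, -0.3]
grip_width: 0.291
grip_force: 0.0
blue c 661 -200 size 43 12 yaw -88 ztop 26 roof [ 661. -201.] px [320 198]
blue c 483 1 size 87 41 yaw -42 ztop 77 roof [483.  -0.] px [247 243]
orange c 752 -48 size 44 44 yaw -61 ztop 59 roof [753. -49.] px [272 160]
orange c 603 0 size 90 43 yaw -38 ztop 77 roof [603.  -1.] px [248 202]
orange c 541 -234 size 226 197 yaw -87 ztop 62 roof [ 545. -233.] px [300 204]
[([0.623, 0.2954, 0.0688], 0.79), ([0.5766, -0.1456, 0.0066], 0.6), ([0.4788, -0.0002, 0.0172], 0.35)]
```

View pics/t4.png

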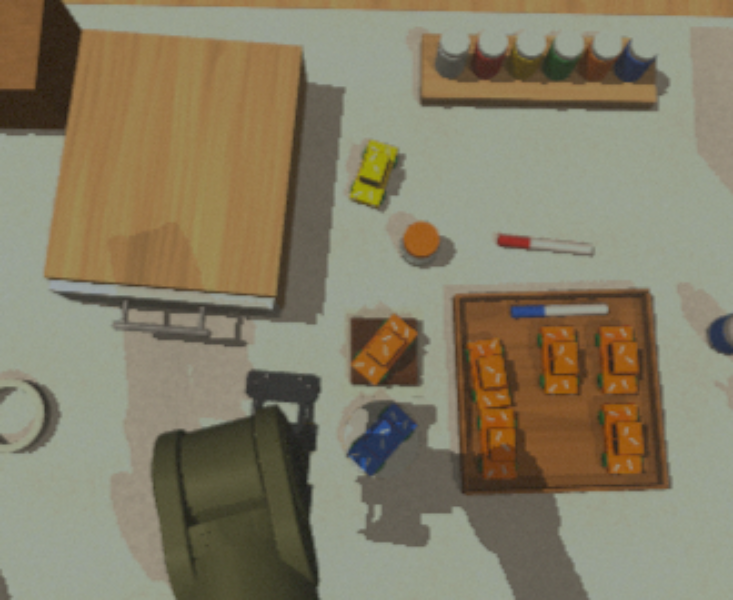

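The drawer is shut, with its white front (160,295) flush against the cabinet. All five oranges are in the crate and the models and bystanders are undisturbed, so I'll hand it in.

```bash
python3 -m crank '[{"tx":0,"ty":0,"tz":0,"turn":0},{"tx":0,"ty":0,"tz":0,"turn":0}]' >/dev/null; python3 -c "
from bench import ctrl
print(ctrl.close_job())"
```

```text
the job is handed in; nothing more can be done
None
```

The job is handed in, with no verdict returned: five blue cars stand in the shut drawer, five orange cars are in the crate, and the two model cars and other things on the desk were left where they were.

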